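Flywheel off the bent drying arbor

ROBOT

A 6-joint arm with a two-finger parallel gripper is mounted at the origin on the work surface. World frame = base frame: x ahead of the robot, y to its left, z up, the work surface at z = 0. Lengths are in mm, angles in rad, forces in N, time in s.
With the tool pointing down it reaches from about 325 to 900 mm from the base axis. Payload 6.1 kg.
Tool frame: the origin (TCP) lies midway between the tips of the shut fingers; the grasp point (between the pads) lies 19 mm behind it; y points along the fingers, z is the direction in which the jaws open and shut, and the axes are right-handed (so a half turn about y gives the same grasp; the last joint's range is limited). The gripper opens to 85 mm and grips with 20 to 120 N. Pads are 22 mm wide; open, the fingers measure 114 mm over their backs; the gripper's body (76 mm by 85 mm) begins 54 mm behind the grasp point. The pads swing forward as they close: fully open they stand 13 mm farther back than shut.
Start: joints at [1.171, 0.22, 1.526, -0, 1.395, -0.126], TCP at [168.993, 601.712, 231.3] pointing down, gripper open.
Joint ranges: [-2.98, 2.98], [-0.91, 2.08], [0.09, 2.57], [-1.24, 4.39], [0.2, 2.65], [-2.68, 2.68]. Speed limits (rad/s): [2.57, 2.57, 3.01, 3.14, 3.14, 3.14].

INTERFACE

Orientations are given as a unit quaternion [w, x, y, z].
In Python, from rig import status, optics, ticket gives the robot as it stands.
- The arm moves only by the tool drive_tool, never from a script. Its argument "deltas" is a list of rows, each a list of 3 entries, a list of its own where there are three numbers: the shift along the tool's x, y, z in mm, then the turn, a rotation vector about the tool's x, y, z in rad, then the opening, from 0 (shut) to 1 (fully open). A call has 1 to 20 rows; each row is the pose to reach, as a shift and turn from the pose commanded when the call began, along the tool's axes at that moment; what a row does not reach only later rows make up. A row lasts 1/8 s, in which the tool goes at most 62.5 mm and 10.7 degrees, less where a joint would pass 70% of its speed; a pose out of reach is approached as far as the arm can. A call with a gripper value outside its range is refused whole. The fingers move at their own pace and stop on an object; "force" is the grip in N (left out, the last holds). Time passes only in rows, so rows that repeat a pose let the fingers close. It gives the time, the measured TCP pose, the force and the opening at its end, in the units of the state.
- status.get_obs(): the state, without advancing time (a new reading comes with each control period).
- optics.grab_frame(name): name is "scene" or "side" or "wrist"; returns (picture, depth): 420x560x3 uint8, red, green, blue; 420x560 float32, mm along the optical axis (not along the pixel's ray), 0 where there is no reading.
- optics.calibration(name): a dict with "fovy" (degrees; the focal length in pixels is half the picture's height over the tangent of half this angle, whatever the lens; pixels are square), "cx", "cy" (the principal point, pixels), "R" (3x3) and "t" (3): a world point X has camera coordinates R X + t; the wrist camera has in their place "T_tool_cam" (4x4, takes a point from camera to tool coordinates, whose origin is the TCP and whose axes are the tool frame's). Camera axes: x right, y down, z forward; pixel columns grow to the right and rows downward; lengths in mm; the calibration is good to about 2 mm. The wrist camera is an equidistant fisheye: a pixel r from the principal point sees the ray r / f radians off the axis. A picture is of the moment at which its call begins: read the wrist's pose just before it. calibration takes no time and is no camera call.
- ticket.job_done(): hands the job in, once; it reports no verdict.
The state is a dict: "clock": time; "qpos": joint angles; "joint_velocities": joint speeds; "joint_torque": joint torques, N m; "tool_pos": TCP position; "eef_rot": TCP orientation; "contact_force": force on the tool from outside, world axes, zero at the start; "moment": the same for the moment, N m; "width": opening from 0.0 (shut) to 1.0 (fully open).
Only numpy, scipy, OpenCV 4.12 (cv2) and the standard library are available. Lean on these libraries where they do the work, as an engineer would, in place of code of your own. Each camera call takes 0.05 s, during which the arm holds its last target. There are 200 camera calls.

TASK

Slide the nickel flywheel off the open end of the drying stand's arbor and stand it upright on the rollers of the empty green cradle, then let go of it. The arbor has been knocked out of line, so feel your way along it: never lever or force the wheel against it, and never drop the wheel. Leave the spare flywheel, the cream sedan, the green frog and the walnut handle where they are.

Things in the scene. Friction and masses are not known exactly. Their poses are not given: they have to be found in the camera images.
- flywheel: Nickel-plated toy flywheel with brass hub, a disc 48 mm in diameter, 12 mm thick (a 12-sided rim for contact, flats to front, back, top and bottom), 80 to 140 g, with a through bore 12 mm in diameter. Origin at its centre; its own x axis runs along the bore. At the start it hangs on the arbor, the bore's upper side on the arbor, its axis roughly along the arbor. It can be taken from above by its front and back rim (across the diameter, at bore height).
- stand: Fixed drying stand: base 90 x 90 x 12 mm, blue post 50 mm wide, 98 mm tall, face at own x = 25 mm, from which a steel arbor 8 mm in diameter sticks out along own +x (own y = 0), 75 mm over the origin, level and straight to x = 85 mm. A brass collar 24 mm wide ends at x = 31 mm. Origin on the counter under the post.
- bend (a point): Point on the arbor's centre line (85 mm out from the stand's origin) where its bent outer part begins: 80 mm more, straight but turned sideways (own +y or -y) by up to 12 degrees, differing each time, and up by 5 to 10 degrees; neither is measured. Rounded open end at most 170 mm out. The arbor is rigid: keep the wheel's force on it within about 10 N; over 20 N spoils the job. Axes as the stand's.
- green_cradle: Fixed empty green cradle on the counter: base 50 x 44 x 8 mm, two brass rollers (rigid, 8 mm in diameter, along own x, axes at y = +-13 mm, z = 10 mm) and two upright cheeks 30 mm wide (in y), 32 mm tall, with an 18 mm slot between them. Origin on the counter under its centre. A wheel standing in it has its bore along the cradle's own x and its centre at x = y = 0, z = 35 mm.
- red_cradle: Fixed red cradle of the same make and sizes; holds the spare flywheel. It can stand nearer or farther than the green one.
- spare_flywheel: A second, equal nickel flywheel standing in the red cradle; to be left alone. Origin at its centre, bore along own x.
- sedan: Cream tin sedan body, 116 x 50 x 53 mm, loose on the counter; origin at the centre of its underside. Leave alone.
- frog: Green enamel tin frog, about 55 x 52 x 41 mm, loose on the counter; origin at the centre of its underside. Leave alone.
- handle: Walnut screwdriver handle lying on the counter, 105 mm long, 30 mm thick; origin at the centre of its underside, length along own x. Leave alone.
Not all that is in view belongs to the job. What is shaped like the green_cradle but orange is not meant. What is shaped like the flywheel but pink is not meant.

How it is judged:
By the outcome, as a careful person would: the job done as asked, in the order asked, and still so for the second after the job is handed in, with the robot touching nothing.
It also fails if it takes over 72 s, if anything falls off the work surface, if the arm or the gripper's body presses on something with over 40 N, if the wrist force passes 120 N, or if a joint passes its speed limit or range.

## Working session

There is one attempt and no reset: what is moved stays moved. The work goes in short steps, Python scripts to look and compute and a tool call to move; the robot and the scene stay as the last step left them, time stands still between calls to the robot, and variables do not carry over. Pictures are saved under pics/ and viewed, about 8 in all and at most 12, crops included, and the job is handed in when it is done.

Besides the shell and the picture viewer there is one more tool, called after "Request:" by a JSON object that holds its "method" and its "body". drive_tool: Moves the arm, as the interface text tells. Its arguments: {"type":"object","properties":{"deltas":{"type":"array","items":{"type":"array"}},"force":{"type":"number"}},"required":["deltas"]}

```bash
ls; mkdir -p pics; cat > h.py <<'E'
import numpy as np, cv2
from rig import status, optics, ticket
from scipy.spatial.transform import Rotation as Ro
def grab(n):
    s=status.get_obs(); im,d=optics.grab_frame(n); return s,im,d,optics.calibration(n)
def toolT(s):
    q=s['eef_rot']; T=np.eye(4); T[:3,:3]=Ro.from_quat([q[1],q[2],q[3],q[0]]).as_matrix(); T[:3,3]=s['tool_pos']; return T
def world(n,s,d,c):
    """HxWx3 world points from depth"""
    h,w=d.shape; f=h/2/np.tan(np.radians(c['fovy'])/2)
    v,u=np.mgrid[:h,:w].astype(float); x=(u-c['cx'])/f; y=(v-c['cy'])/f
    if n=='wrist':
        r=np.hypot(x,y)+1e-9; k=np.tan(np.minimum(r,1.5))/r; x*=k;y*=k
    P=np.stack([x*d,y*d,d],-1)
    if n=='wrist':
        T=toolT(s)@np.array(c['T_tool_cam']); return P@T[:3,:3].T+T[:3,3]
    R=np.array(c['R']); return (P-np.array(c['t']))@R
E
python3 - <<'E'
from h import *
s=status.get_obs(); print(s)
for n in ['scene','side','wrist']:
    s,im,d,c=grab(n); np.savez(f'{n}0.npz',im=im,d=d); cv2.imwrite(f'pics/{n}0.png',im[:,:,::-1]); print(n,c)
a=[cv2.imread(f'pics/{n}0.png') for n in ['scene','side']]
E
```

```text
pics
{'clock': 0.0, 'qpos': array([ 1.17090268e+00,  2.21250144e-01,  1.52763779e+00,  6.56321453e-06,
        1.39469668e+00, -1.26116499e-01]), 'joint_velocities': array([ 6.87055873e-05,  1.66815956e-03,  1.27875044e-03, -9.06249705e-04,
        1.50036526e-03,  2.25899182e-04]), 'joint_torque': array([-6.55967742e-04, -4.96896815e+01, -3.89392734e+01, -2.83062982e-04,
        1.13190452e-02, -2.68698642e-06]), 'tool_pos': array([168.75019595, 601.14594911, 230.17024829]), 'eef_rot': array([-0.69981221,  0.70117112, -0.09667848,  0.09630788]), 'contact_force': array([-0.29524711, -0.53061278, -0.08457055]), 'moment': array([ 0.0092746 , -0.01920411, -0.02156425]), 'width': 1.003102353692662}
scene {'fovy': 42.7470589339102, 'cx': 276.68803393878403, 'cy': 215.84928127744743, 'R': array([[-0.15786652,  0.98721856,  0.02185605],
       [ 0.61278338,  0.1152986 , -0.78179458],
       [-0.77432209, -0.11002616, -0.62315291]]), 't': array([  80.30641387, -266.00953172, 1588.04530478])}
side {'fovy': 43.5386663513138, 'cx': 286.6406651730395, 'cy': 208.74199089625216, 'R': array([[-0.91754501, -0.39754562,  0.00828436],
       [-0.27894124,  0.62867597, -0.72591894],
       [ 0.28337772, -0.66837415, -0.68773037]]), 't': array([520.6880269 , 202.45478849, 945.87592449])}
wrist {'fovy': 65.70646984690485, 'cx': 270.529670156998, 'cy': 209.79606059591669, 'T_tool_cam': array([[ 6.33946323e-04,  9.64382028e-01,  2.64512575e-01,
        -6.87501499e+01],
       [-2.18418371e-04, -2.64512488e-01,  9.64382235e-01,
        -1.42631575e+02],
       [ 9.99999775e-01, -6.69140978e-04,  4.29520327e-05,
         2.81379453e-01],
       [ 0.00000000e+00,  0.00000000e+00,  0.00000000e+00,
         1.00000000e+00]])}
```

View pics/scene0.png

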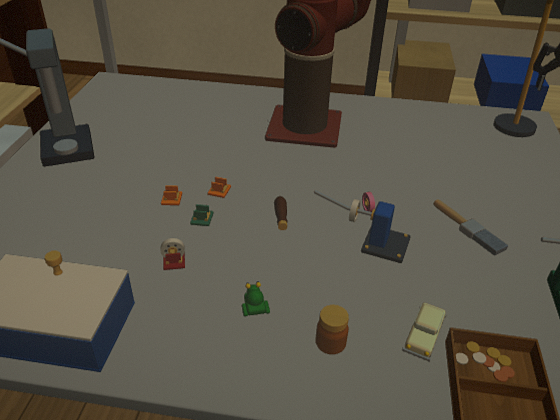

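View pics/side0.png

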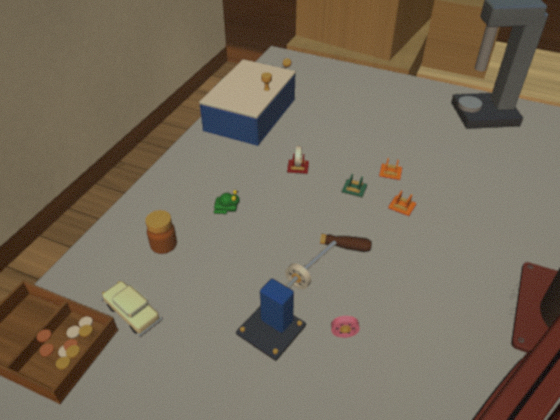

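Scene: the arbor runs left from the blue post (385,225) to its tip at (315,192). The nickel wheel hangs at (356,208), with the pink decoy behind it at (368,203). The green cradle is at (202,215), with the orange decoys at (172,196) and (219,187). The red cradle with the spare is at (173,255). In the side view the wheel is at (299,275), the green cradle at (355,186) and pink at (345,327).

```bash
python3 - <<'E'
from h import *
for n in ['scene','side']:
    z=np.load(n+'0.npz'); c=optics.calibration(n); im,d=z['im'],z['d']; P=world(n,None,d,c)
    hsv=cv2.cvtColor(im,cv2.COLOR_RGB2HSV)
    H,S,V=[hsv[...,i].astype(int) for i in range(3)]
    Z=P[...,2]
    def box(u0,v0,u1,v1):
        m=np.zeros(d.shape,bool); m[v0:v1,u0:u1]=1; return m&(d>0)
    B={'scene':dict(st=(355,195,415,262),gr=(188,202,217,228),arb=(308,185,352,216)),'side':dict(st=(235,275,310,355),gr=(340,172,370,198),arb=(285,235,342,290))}[n]
    post=box(*B['st'])&(H>100)&(H<130)&(S>130)
    p=P[post]; top=p[p[:,2]>93]; print(n,'post',len(p),p[:,2].max(),'top',len(top),top.mean(0), cv2.minAreaRect(top[:,:2].astype(np.float32)))
    base=P[box(*B['st'])&(Z>6)&(Z<18)]; print('base',len(base),cv2.minAreaRect(base[:,:2].astype(np.float32)))
    g=P[box(*B['gr'])&(H>45)&(H<95)&(S>60)]; print('green',len(g),np.percentile(g,[1,50,99],0).round(1).tolist(),cv2.minAreaRect(g[:,:2].astype(np.float32)))
    lo=g[(g[:,2]>3)&(g[:,2]<13)]; hi=g[g[:,2]>28]; print('base',cv2.minAreaRect(lo[:,:2].astype(np.float32)),'cheektops',hi.mean(0).round(1) if len(hi) else 0,len(hi))
    a=P[box(*B['arb'])&(Z>55)&(Z<140)]; a=a[np.argsort(a[:,1])]; print('arb',len(a)); print(a[::max(1,len(a)//40)].round(0).tolist())
a=cv2.imread('pics/scene0.png')[165:270,290:430]; b=cv2.imread('pics/side0.png')[225:330,230:370]
cr=np.hstack([cv2.resize(a,None,fx=2.85,fy=2.85,interpolation=2),cv2.resize(b,None,fx=2.85,fy=2.85,interpolation=2)])
a=cv2.imread('pics/scene0.png')[180:275,155:245]; b=cv2.imread('pics/side0.png')[145:240,330:420]
cr2=np.hstack([cv2.resize(x,(399,300),interpolation=2) for x in(a,b)])
cr2=cr2[:,:cr.shape[1]]; cv2.imwrite('pics/crop.png',np.vstack([cr[:, :cr2.shape[1]],cr2]))
E
```

```text
scene post 223 102.10736626784677 top 207 [495.10114405 223.46222727  98.09237572] ((494.32965087890625, 223.09274291992188), (31.88263702392578, 46.602787017822266), 76.84685516357422)
base 893 ((452.1014709472656, 236.98939514160156), (194.50718688964844, 105.37985229492188), 1.4965832233428955)
green 269 [[458.9, -199.1, 1.0], [491.3, -177.6, 14.6], [505.2, -158.3, 33.8]] ((481.3294677734375, -179.21966552734375), (48.506622314453125, 41.572269439697266), 3.175924777984619)
base ((481.3294677734375, -179.21966552734375), (48.506622314453125, 41.572269439697266), 3.175924777984619) cheektops [ 482.6 -179.1   31.1] 47
arb 167
[[442.0, 71.0, 90.0], [447.0, 73.0, 90.0], [446.0, 75.0, 90.0], [447.0, 78.0, 88.0], [445.0, 80.0, 87.0], [447.0, 82.0, 87.0], [451.0, 85.0, 89.0], [453.0, 87.0, 89.0], [449.0, 89.0, 86.0], [454.0, 92.0, 87.0], [451.0, 94.0, 85.0], [456.0, 96.0, 86.0], [457.0, 99.0, 88.0], [457.0, 101.0, 85.0], [456.0, 103.0, 85.0], [460.0, 106.0, 85.0], [458.0, 108.0, 85.0], [465.0, 110.0, 87.0], [460.0, 112.0, 84.0], [465.0, 115.0, 85.0], [460.0, 117.0, 82.0], [466.0, 119.0, 
[... 1244 characters left out ...]
4.0, 127.0, 82.0], [465.0, 133.0, 80.0], [468.0, 141.0, 79.0], [482.0, 154.0, 95.0], [493.0, 159.0, 92.0], [494.0, 160.0, 68.0], [490.0, 161.0, 93.0], [501.0, 161.0, 69.0], [497.0, 162.0, 71.0], [490.0, 162.0, 73.0], [493.0, 163.0, 63.0], [495.0, 163.0, 85.0], [475.0, 164.0, 68.0], [474.0, 164.0, 96.0], [470.0, 165.0, 80.0], [476.0, 165.0, 96.0], [454.0, 166.0, 72.0], [473.0, 166.0, 96.0], [468.0, 167.0, 66.0], [472.0, 167.0, 65.0], [478.0, 167.0, 97.0], [459.0, 168.0, 86.0], [466.0, 168.0, 80.0], [464.0, 169.0, 71.0], [471.0, 170.0, 79.0], [464.0, 170.0, 89.0], [457.0, 171.0, 72.0], [463.0, 172.0, 86.0], [477.0, 174.0, 74.0], [477.0, 182.0, 77.0], [488.0, 188.0, 76.0], [477.0, 208.0, 96.0]]
```

View pics/crop.png

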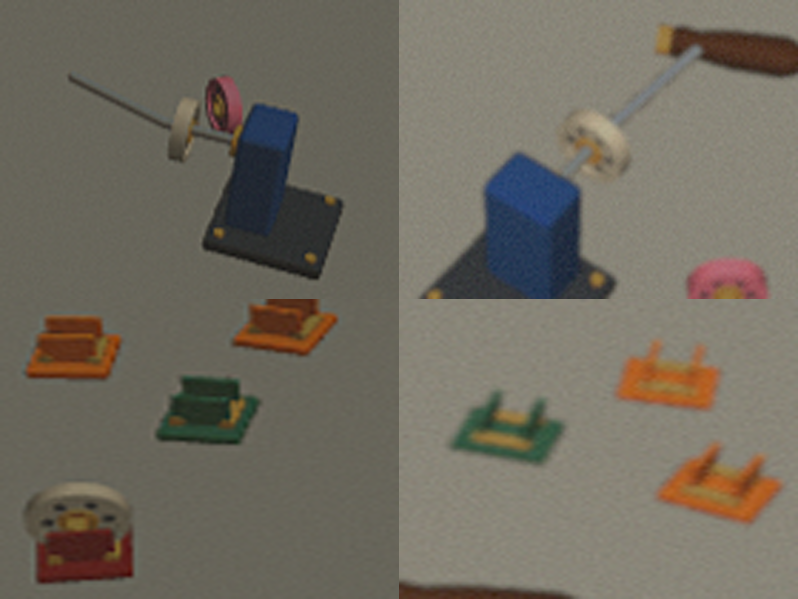

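The crop confirms the nickel wheel is on the arbor, with the pink one separate on the counter, and that the green cradle is empty. Stand origin is about (494.5, 238.8) and its axis yaw about -102.3°. The bend is near (476, 156) and the tip near (441, 70, 87), so the outer part is about -10° in yaw and +8° up. Next I'll go above the wheel.

```bash
cat >> h.py <<'E'
def pose(yaw,pitch=0):
    """tool x along heading yaw, raised by pitch (deg); tool y down"""
    y,p=np.radians([yaw,pitch]); x=np.array([np.cos(y)*np.cos(p),np.sin(y)*np.cos(p),np.sin(p)])
    z=np.array([-np.sin(y),np.cos(y),0])   # z = x × (down) direction check
    z=np.cross(x,[0,0,-1.]); z/=np.linalg.norm(z); return np.stack([x,np.cross(z,x),z],1)
def delta(s,p,R):
    T=toolT(s); return (T[:3,:3].T@(np.array(p)-T[:3,3])).round(1), Ro.from_matrix(T[:3,:3].T@R).as_rotvec().round(3)
E
python3 - <<'E'
from h import *
s=status.get_obs()
print(delta(s,[475,163,150],pose(-102.3)))
print(delta(s,[400,500,231],pose(-102.3)))
c=optics.calibration('scene');d=np.load('scene0.npz')['d'];P=world('scene',None,d,c); print(P[125,515],P[60,545],P[20,550])
E
```

```text
(array([ 413.3,   80.9, -339.1]), array([1.000e-03, 1.512e+00, 1.000e-03]))
(array([250. ,  -0.5, -35. ]), array([1.000e-03, 1.512e+00, 1.000e-03]))
[-101.10695927  616.89197172   15.54762821] [-1776.82726531  1206.53535096  -408.62387395] [-587.12369592  774.14191752  176.30655442]
```

Request:
{"method": "drive_tool", "body": {"deltas": [[[60, 0, -20], [0, 0.18, 0], 1], [[120, 0, -50], [0, 0.36, 0], 1], [[165, 10, -90], [0, 0.54, 0], 1], [[210, 20, -130], [0, 0.72, 0], 1], [[255, 30, -175], [0, 0.9, 0], 1], [[300, 45, -220], [0, 1.08, 0], 1], [[345, 60, -265], [0, 1.26, 0], 1], [[385, 72, -305], [0, 1.44, 0], 1], [[413, 81, -339], [0, 1.512, 0], 1], [[413, 81, -339], [0, 1.512, 0], 1], [[413, 81, -339], [0, 1.512, 0], 1]]}}

```text
clock: 1.52
tool_pos: [474.7, 163.9, 150.2]
eef_rot: [0.443, -0.444, 0.551, -0.551]
contact_force: [0.3, -0.8, -0.4]
width: 0.997
```

```bash
python3 - <<'E'
from h import *
s,im,d,c=grab('wrist'); np.savez('wrist1.npz',im=im,d=d,T=toolT(s)); cv2.imwrite('pics/wrist1.png',im[:,:,::-1])
print(s['clock'],s['tool_pos'],s['qpos'].round(2),s['contact_force'].round(2),toolT(s)[:3,:3].round(3).tolist())
E
```

```text
1.525 [474.66221838 163.89918267 150.17228035] [0.17 0.   1.92 0.   1.22 0.39] [ 0.32 -0.77 -0.36] [[-0.213, -0.001, 0.977], [-0.977, 0.0, -0.213], [-0.0, -1.0, -0.001]]
```

View pics/wrist1.png

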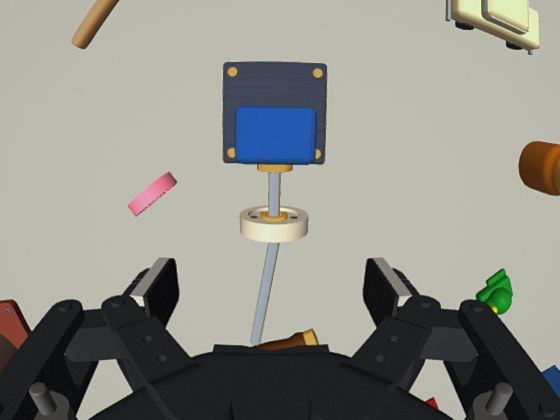

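The wrist view shows the wheel at (273,222), the straight arbor at (274,190), the bend just past the wheel, and the outer part running to (256,342). I'll measure these from depth.

```bash
python3 - <<'E'
from h import *
z=np.load('wrist1.npz'); im,d,T=z['im'],z['d'],z['T']; c=optics.calibration('wrist')
class S(dict):pass
s=status.get_obs(); P=world('wrist',s,d,c); Z=P[...,2]
m=np.zeros(d.shape,bool); m[60:165,220:330]=1
b=P[m&(Z>8)&(Z<16)]; r=cv2.minAreaRect(b[:,:2].astype(np.float32)); print('base',r,np.median(b[:,2]))
t=P[m&(Z>93)&(Z<103)]; print('posttop',cv2.minAreaRect(t[:,:2].astype(np.float32)),np.median(t[:,2]))
def line(v0,v1,u0,u1,zl,zh):
    pts=[]
    for v in range(v0,v1,3):
        w=P[v,u0:u1]; k=(w[:,2]>zl)&(w[:,2]<zh)
        if k.sum()>3:
            q=w[k]; pts.append(np.r_[q[:,:2].mean(0),np.percentile(q[:,2],85)])
    pts=np.array(pts); mu=pts.mean(0); D=np.linalg.svd(pts-mu)[2][0]; D*=-np.sign(D[1]); print(len(pts),'mean(top)',mu.round(1),'dir',D.round(4),'yaw',np.degrees(np.arctan2(D[1],D[0])).round(2),'pitch',np.degrees(np.arcsin(D[2])).round(2),'resid',np.abs(np.cross(pts-mu,D)).max().round(1),'last',pts[-1].round(1),pts[0].round(1)); return mu,D
line(174,204,262,290,60,95); line(248,342,240,285,60,110)
m[:]=0; m[200:245,235:312]=1
w=P[m&(Z>45)&(Z<105)]; hi=w[w[:,2]>90]; print('wheel',len(w),np.percentile(w,[1,50,99],0).round(1).tolist(),'hi',hi.mean(0).round(1),cv2.minAreaRect(w[w[:,2]>60][:,:2].astype(np.float32)),w[:,2].max())
E
```

```text
base ((492.19317626953125, 239.54092407226562), (89.93388366699219, 90.83689880371094), 76.92742156982422) 12.20258853899685
posttop ((488.2200622558594, 222.7154083251953), (35.81358337402344, 50.278953552246094), 77.34623718261719) 97.89361036139002
10 mean(top) [480.2 187.8  79.3] dir [-0.2192 -0.9756 -0.0147] yaw -102.66 pitch -0.84 resid 0.7 last [478.2 178.7  79.2] [482.5 196.8  79.8]
32 mean(top) [455.8 111.6  84.6] dir [-0.3797 -0.9148  0.1376] yaw -112.54 pitch 7.91 resid 0.7 last [440.9  75.2  90.3] [469.6 145.5  78.9]
wheel 2281 [[452.7, 149.7, 53.7], [475.3, 165.8, 87.5], [497.2, 178.2, 98.0]] hi [474.6 163.7  94.9] ((474.67205810546875, 163.34619140625), (47.629180908203125, 31.50760269165039), 12.867364883422852) 98.77122113516401
```

```bash
python3 - <<'E'
from h import *
d=np.load('wrist1.npz')['d']; c=optics.calibration('wrist'); s=status.get_obs(); P=world('wrist',s,d,c); Z=P[...,2]
m=np.zeros(d.shape,bool); m[200:245,235:312]=1
T=toolT(s); w=P[m&(Z>62)&(Z<105)]; w=w[np.linalg.norm(w[:,:2]-[474.7,163.5],axis=1)<32]
L=(w-[474.7,163.5,73])@T[:3,:3]   # tool axes
for a in np.arange(-25,26,5):
    k=L[abs(L[:,2]-a)<2.5]; 
    if len(k)>5: print(a,len(k),'x',np.percentile(k[:,0],[3,50,97]).round(1),'z',(-k[:,1]).max().round(1))
print(np.percentile(L[:,2],[0.5,99.5]))
print(delta(s,[474.7,163.5,49],pose(-102.7)))
E
```

```text
-25 27 x [-6.1 -3.7  5.4] z 7.1
-20 189 x [-5.9 -3.2  5.7] z 17.7
-15 200 x [-5.8 -3.   5.6] z 21.5
-10 214 x [-5.7 -2.7  5.7] z 24.4
-5 240 x [-12.   -3.6  14.5] z 25.8
0 352 x [-15.7  -4.7  14.7] z 25.5
5 259 x [-13.7  -3.3   6.1] z 25.2
10 205 x [-5.4 -2.5  5.9] z 24.5
15 202 x [-5.5 -2.6  5.8] z 21.1
20 172 x [-5.4 -3.2  6.6] z 17.0
25 25 x [-5.4 -3.3  5.5] z 8.1
[-23.27528397  23.17012175]
(array([  1. , 101.4,   0.3]), array([ 0.   ,  0.008, -0.   ]))
```

Request:
{"method": "drive_tool", "body": {"deltas": [[[1, 40, 0], [0, 0, 0], 1], [[1, 75, 0], [0, 0, 0], 1], [[1, 95, 0], [0, 0, 0], 0.8], [[1, 101, 0], [0, 0, 0], 0.7], [[1, 101, 0], [0, 0, 0], 0.65]], "force": 25}}

```text
clock: 2.2
tool_pos: [474.6, 163.6, 49.7]
eef_rot: [0.444, -0.444, 0.55, -0.55]
contact_force: [-0.3, 0.2, 0.2]
width: 0.653
```

```bash
python3 - <<'E'
from h import *
s,im,d,c=grab('wrist'); cv2.imwrite('pics/wrist2.png',im[:,:,::-1])
s,im,d,c=grab('side'); cv2.imwrite('pics/side2.png',im[:,:,::-1])
print(s['tool_pos'],s['contact_force'].round(2),s['moment'].round(3),s['width'])
a=cv2.imread('pics/wrist2.png')[150:400,150:400]; b=cv2.imread('pics/side2.png')[210:320,240:350]
cv2.imwrite('pics/c2.png',np.hstack([cv2.resize(x,(400,400),interpolation=2) for x in (a,b)]))
E
```

```text
[475.25794768 163.50086419  50.26441224] [-0.42 -0.14 -0.2 ] [-0.027  0.     0.026] 0.6528797675297635
```

View pics/c2.png

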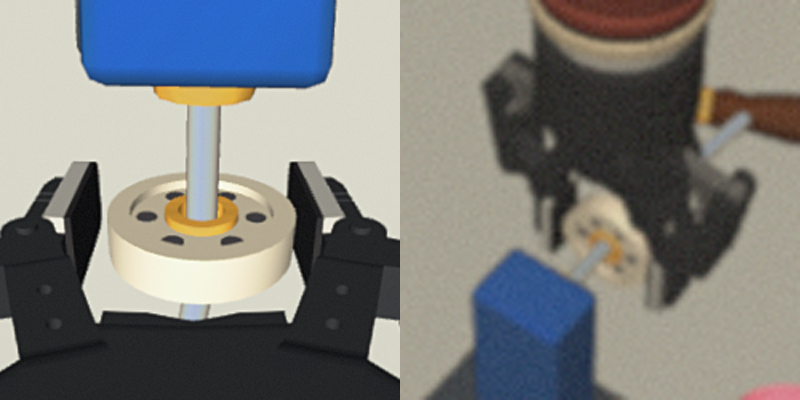

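The wheel sits centred between the pads, so I'll close the gripper.

Request:
{"method": "drive_tool", "body": {"deltas": [[[0, 0, 0], [0, 0, 0], 0.55], [[0, 0, 0], [0, 0, 0], 0.5], [[0, 0, 0], [0, 0, 0], 0.4], [[0, 0, 0], [0, 0, 0], 0.4]], "force": 35}}

```text
clock: 2.8
tool_pos: [476.0, 163.1, 50.6]
eef_rot: [-0.444, 0.443, -0.55, 0.551]
contact_force: [-0.5, 2.0, 6.2]
width: 0.553
```

Request:
{"method": "drive_tool", "body": {"deltas": [[[0, -0.5, 0], [0, 0, 0], 0.4], [[0, -1, 0], [0, 0, 0], 0.4], [[0, -1, 0], [0, 0, 0], 0.4]]}}

```text
clock: 3.18
tool_pos: [475.6, 162.7, 50.8]
eef_rot: [-0.444, 0.443, -0.55, 0.551]
contact_force: [3.6, 0.9, 2.4]
width: 0.552
```

Request:
{"method": "drive_tool", "body": {"deltas": [[[0, -0.5, 0], [0, 0, 0], 0.4], [[0, -1, 0], [0, 0, 0], 0.4], [[0, -1, 0], [0, 0, 0], 0.4]]}}

```text
clock: 3.55
tool_pos: [474.8, 162.5, 51.3]
eef_rot: [-0.443, 0.443, -0.551, 0.551]
contact_force: [3.4, -0.3, 0.3]
width: 0.554
```

Request:
{"method": "drive_tool", "body": {"deltas": [[[0, -0.5, 0.5], [0, 0, 0], 0.4], [[0, -0.5, 1], [0, 0, 0], 0.4], [[0, -0.5, 1], [0, 0, 0], 0.4]]}}

```text
clock: 3.92
tool_pos: [474.8, 162.4, 51.3]
eef_rot: [0.443, -0.444, 0.551, -0.55]
contact_force: [0.5, -0.1, 0.4]
width: 0.55
```

```bash
python3 - <<'E'
from h import *
s,im,d,c=grab('wrist'); cv2.imwrite('pics/wrist3.png',cv2.resize(im[150:300,180:360,::-1],None,fx=4,fy=4,interpolation=2))
for i in range(4):
    s=status.get_obs(); print(s['clock'],s['tool_pos'].round(2),s['contact_force'].round(2),s['moment'].round(3)); optics.grab_frame('wrist')
E
```

```text
3.975 [474.83 162.41  51.33] [-0.62  0.43  0.61] [-0.068 -0.098  0.051]
4.025 [474.85 162.4   51.33] [-0.08 -0.47 -0.53] [-0.058 -0.051 -0.025]
4.075 [474.87 162.43  51.32] [-0.02 -0.37 -1.33] [-0.047 -0.057  0.037]
4.125 [474.91 162.42  51.31] [ 0.11  0.1  -1.98] [-0.051 -0.037  0.063]
```

View pics/wrist3.png

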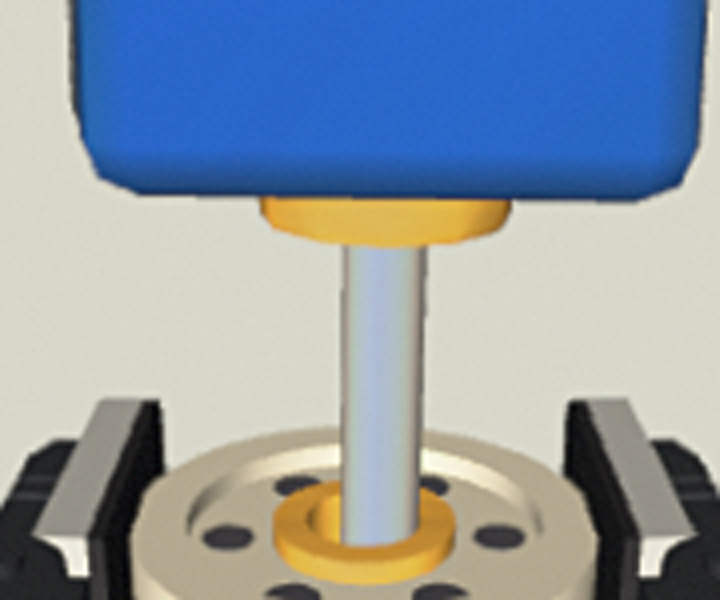

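The wheel is gripped. The arbor at column 382 sits right of the hub centre at column 364, so the tool should shift about +1.7 mm along its z to centre the bore. I'll then probe vertically.

Request:
{"method": "drive_tool", "body": {"deltas": [[[0, 0, 0.8], [0, 0, 0], 0.4], [[0, 0, 1.6], [0, 0, 0], 0.4], [[0, 0, 1.6], [0, 0, 0], 0.4]]}}

```text
clock: 4.55
tool_pos: [477.3, 162.1, 51.8]
eef_rot: [0.443, -0.443, 0.551, -0.551]
contact_force: [-0.2, -0.6, -1.5]
width: 0.554
```

Request:
{"method": "drive_tool", "body": {"deltas": [[[0, -0.8, 0], [0, 0, 0], 0.4], [[0, -1.5, 0], [0, 0, 0], 0.4], [[0, -1.5, 0], [0, 0, 0], 0.4]]}}

```text
clock: 4.92
tool_pos: [477.4, 162.2, 53.4]
eef_rot: [-0.444, 0.443, -0.551, 0.551]
contact_force: [0.1, 0.0, -1.1]
width: 0.552
```

Request:
{"method": "drive_tool", "body": {"deltas": [[[0, -0.8, 0], [0, 0, 0], 0.4], [[0, -1.5, 0], [0, 0, 0], 0.4], [[0, -1.5, 0], [0, 0, 0], 0.4]]}}

```text
clock: 5.3
tool_pos: [477.1, 162.1, 54.7]
eef_rot: [0.443, -0.444, 0.551, -0.551]
contact_force: [0.8, 0.0, -1.7]
width: 0.554
```

Request:
{"method": "drive_tool", "body": {"deltas": [[[0, 0.8, 0], [0, 0, 0], 0.4], [[0, 1.6, 0], [0, 0, 0], 0.4], [[0, 1.6, 0], [0, 0, 0], 0.4]]}}

```text
clock: 5.68
tool_pos: [477.2, 162.1, 53.1]
eef_rot: [0.443, -0.444, 0.551, -0.551]
contact_force: [1.0, 0.8, -1.1]
width: 0.551
```

```bash
cat > hub.py <<'E'
from h import *
s,im,d,c=grab('wrist'); np.savez('last.npz',im=im,d=d); hsv=cv2.cvtColor(im,cv2.COLOR_RGB2HSV).astype(int)
print(s['clock'],s['tool_pos'].round(2),s['contact_force'].round(2))
m=(hsv[...,0]>15)&(hsv[...,0]<30)&(hsv[...,1]>130); m[:255]=0 if False else m[:255]
m[:245]=0; m[305:]=0; m[:,:235]=0; m[:,310:]=0
v,u=np.nonzero(m); print('hub u',u.min(),u.max(),(u.min()+u.max())/2,'v',v.min(),v.max())
T=toolT(s); P=world('wrist',s,d,c); L=(P-T[:3,3])@T[:3,:3]
for r in range(218,v.max()+1,8):
    k=(abs(L[r,:,2])<14)&(P[r,:,2]>60)&(hsv[r,:,1]<60)&(np.abs(np.arange(560)-270)<40)
    if k.sum()>3: q=np.nonzero(k)[0]; print(r,'arbor u',q.min(),q.max(),'tool z',L[r,k,2].mean().round(2),'top z',np.percentile(P[r,k,2],85).round(1))
q=L[m]; print('hub tool z', np.percentile(q[:,2],[1,99]).round(2), 'pads/wheel grip centre tool z ~0')
E
python3 hub.py
```

```text
5.675 [477.24 162.12  53.13] [ 0.96  0.8  -1.09]
hub u 248 293 270.5 v 271 295
218 arbor u 260 279 tool z -2.13 top z 78.7
226 arbor u 260 279 tool z -2.13 top z 79.2
234 arbor u 260 279 tool z -2.13 top z 79.1
242 arbor u 260 305 tool z -2.11 top z 79.5
250 arbor u 260 278 tool z -2.34 top z 79.0
258 arbor u 254 278 tool z -2.51 top z 79.4
266 arbor u 244 305 tool z 0.55 top z 79.1
274 arbor u 243 305 tool z 0.3 top z 78.6
282 arbor u 242 307 tool z 0.79 top z 79.1
290 arbor u 241 309 tool z 2.9 top z 81.1
hub tool z [-10.65   7.16] pads/wheel grip centre tool z ~0
```

Camera and feel agree that the wrist camera reads about 2.2 mm low along tool z. The bore is centred with the TCP at (476.85, 162.2, 53), so TCP height is arbor centre minus 22. Now I'll plan waypoints along the arbor.

```bash
cat > plan.py <<'E'
import sys
from h import *
off=np.array(eval(sys.argv[2])) if len(sys.argv)>2 else np.zeros(3)  # correction of outer line (world)
s=status.get_obs()
def C(y):
    yb=149.5
    st=np.array([476.85+.2247*(y-162.1),y,75]); ou=np.array([457.95+.4151*(y-111.1),y,80.3-.1504*(y-111.1)])+off
    f=np.clip((yb+6-y)/12,0,1); p=np.array([st[0],y,75]) if y>yb else ou
    if abs(y-yb)<6: p=st*(1-f)+ou*f
    return p,f
for y in eval(sys.argv[1]):
    p,f=C(y); R=pose(-102.5-10*f,7.9*f); a,b=delta(s,p+22*R[:,1],R); print(y,'shift',a.tolist(),'turn',b.tolist())
print(s['tool_pos'].round(2),s['contact_force'].round(2))
E
python3 plan.py "[161,158,155,152,149,146,143]"
```

```text
161 shift [1.3, 0.2, -0.4] turn [0.0, 0.003, 0.0]
158 shift [4.3, 0.2, -0.4] turn [0.0, 0.003, 0.0]
155 shift [7.5, 0.2, -0.4] turn [-0.0, 0.01, -0.006]
152 shift [11.3, 0.4, -0.4] turn [-0.001, 0.054, -0.04]
149 shift [15.2, 0.3, -0.8] turn [-0.004, 0.098, -0.075]
146 shift [19.1, 0.0, -1.5] turn [-0.008, 0.141, -0.109]
143 shift [23.0, -0.5, -2.4] turn [-0.012, 0.177, -0.137]
[477.27 162.14  53.18] [-0.12  0.34 -1.46]
```

Request:
{"method": "drive_tool", "body": {"deltas": [[[1, 0.2, -0.4], [0, 0, 0], 0.4], [[3, 0.2, -0.4], [0, 0, 0], 0.4], [[5, 0.2, -0.4], [0, 0, 0], 0.4], [[7.5, 0.2, -0.4], [0, 0.01, -0.006], 0.4], [[9.5, 0.3, -0.4], [0, 0.03, -0.023], 0.4], [[11.3, 0.4, -0.4], [-0.001, 0.054, -0.04], 0.4], [[11.3, 0.4, -0.4], [-0.001, 0.054, -0.04], 0.4]]}}

```text
clock: 6.6
tool_pos: [474.5, 151.3, 52.8]
eef_rot: [-0.417, 0.44, -0.554, 0.571]
contact_force: [0.8, -0.7, -1.5]
width: 0.552
```

```bash
python3 hub.py; python3 plan.py "[150.5,149,147.5,146,143,140]"
```

```text
6.6 [474.55 151.34  52.81] [ 0.83 -0.67 -1.52]
hub u 248 293 270.5 v 271 295
218 arbor u 256 288 tool z -3.58 top z 79.0
226 arbor u 231 276 tool z -3.38 top z 79.2
234 arbor u 234 276 tool z -3.21 top z 79.2
242 arbor u 257 276 tool z -3.3 top z 79.1
250 arbor u 257 285 tool z -3.06 top z 79.2
258 arbor u 255 277 tool z -2.89 top z 79.0
266 arbor u 244 305 tool z 0.65 top z 79.0
274 arbor u 244 309 tool z 0.36 top z 79.2
282 arbor u 242 307 tool z 0.79 top z 79.0
290 arbor u 241 309 tool z 2.88 top z 80.5
hub tool z [-10.71   7.15] pads/wheel grip centre tool z ~0
150.5 shift [2.2, 0.1, -0.1] turn [-0.001, 0.022, -0.017]
149 shift [4.1, 0.1, -0.2] turn [-0.003, 0.044, -0.035]
147.5 shift [6.1, 0.1, -0.4] turn [-0.004, 0.066, -0.052]
146 shift [8.1, -0.0, -0.6] turn [-0.007, 0.087, -0.069]
143 shift [12.0, -0.4, -1.4] turn [-0.011, 0.124, -0.098]
140 shift [15.2, -0.8, -1.8] turn [-0.011, 0.124, -0.098]
[474.53 151.36  52.8 ] [-0.02  0.76 -1.77]
```

Request:
{"method": "drive_tool", "body": {"deltas": [[[1.1, 0.1, -0.1], [0, 0.011, -0.009], 0.4], [[2.2, 0.1, -0.1], [-0.001, 0.022, -0.017], 0.4], [[3.2, 0.1, -0.2], [-0.002, 0.033, -0.026], 0.4], [[4.1, 0.1, -0.2], [-0.003, 0.044, -0.035], 0.4], [[4.1, 0.1, -0.2], [-0.003, 0.044, -0.035], 0.4]]}}

```text
clock: 7.28
tool_pos: [473.2, 147.4, 52.9]
eef_rot: [-0.394, 0.437, -0.556, 0.587]
contact_force: [-0.5, 1.0, -0.6]
width: 0.555
```

Request:
{"method": "drive_tool", "body": {"deltas": [[[1, 0, -0.1], [-0.001, 0.011, -0.009], 0.4], [[2, 0, -0.2], [-0.001, 0.022, -0.017], 0.4], [[2, 0, -0.2], [-0.001, 0.022, -0.017], 0.4]]}}

```text
clock: 7.65
tool_pos: [472.4, 145.5, 53.0]
eef_rot: [-0.383, 0.436, -0.557, 0.595]
contact_force: [-0.3, 0.7, -2.3]
width: 0.549
```

```bash
python3 plan.py "[146,144.5,143,140,135,130]"
```

```text
146 shift [1.9, -0.0, -0.0] turn [-0.003, 0.021, -0.017]
144.5 shift [3.9, -0.1, -0.3] turn [-0.005, 0.043, -0.034]
143 shift [5.8, -0.2, -0.5] turn [-0.007, 0.057, -0.046]
140 shift [9.1, -0.3, -0.7] turn [-0.007, 0.057, -0.046]
135 shift [14.5, -0.6, -1.0] turn [-0.007, 0.057, -0.046]
130 shift [20.0, -0.8, -1.3] turn [-0.007, 0.057, -0.046]
[472.39 145.49  53.  ] [-0.29  0.7  -2.32]
```

Request:
{"method": "drive_tool", "body": {"deltas": [[[1, 0, 0], [-0.001, 0.011, -0.009], 0.4], [[1.9, 0, 0], [-0.003, 0.021, -0.017], 0.4], [[2.9, -0.1, -0.2], [-0.004, 0.032, -0.025], 0.4], [[3.9, -0.1, -0.3], [-0.005, 0.043, -0.034], 0.4], [[3.9, -0.1, -0.3], [-0.005, 0.043, -0.034], 0.4]]}}

```text
clock: 8.28
tool_pos: [470.9, 141.9, 53.4]
eef_rot: [-0.359, 0.433, -0.559, 0.609]
contact_force: [-1.0, 0.3, -0.8]
width: 0.553
```

Request:
{"method": "drive_tool", "body": {"deltas": [[[1.9, 0, -0.2], [-0.002, 0.014, -0.012], 0.4], [[3.5, -0.1, -0.3], [-0.002, 0.014, -0.012], 0.4], [[5.2, -0.2, -0.4], [-0.002, 0.014, -0.012], 0.4], [[5.2, -0.2, -0.4], [-0.002, 0.014, -0.012], 0.4]]}}

```text
clock: 8.78
tool_pos: [468.5, 137.1, 54.3]
eef_rot: [-0.351, 0.432, -0.559, 0.614]
contact_force: [0.0, -0.8, -2.3]
width: 0.552
```

```bash
python3 plan.py "[137,135,130,125]"; python3 hub.py | tail -12 | head -5;  python3 -c "
import cv2,numpy as np; im=np.load('last.npz')['im']; cv2.imwrite('pics/w4.png',cv2.resize(im[180:320,180:360,::-1],None,fx=4,fy=4,interpolation=2))"
```

```text
137 shift [3.1, 0.2, 0.3] turn [0.0, 0.0, 0.0]
135 shift [5.2, 0.2, 0.3] turn [0.0, 0.0, 0.0]
130 shift [10.7, 0.2, 0.2] turn [0.0, 0.0, 0.0]
125 shift [16.2, 0.2, 0.2] turn [0.0, 0.0, 0.0]
[468.48 137.13  54.35] [ 0.04 -0.81 -2.33]
hub u 248 293 270.5 v 271 295
218 arbor u 251 271 tool z -5.27 top z 79.2
226 arbor u 252 272 tool z -4.94 top z 78.9
234 arbor u 254 274 tool z -4.23 top z 79.0
242 arbor u 256 309 tool z -3.6 top z 79.2
```

View pics/w4.png

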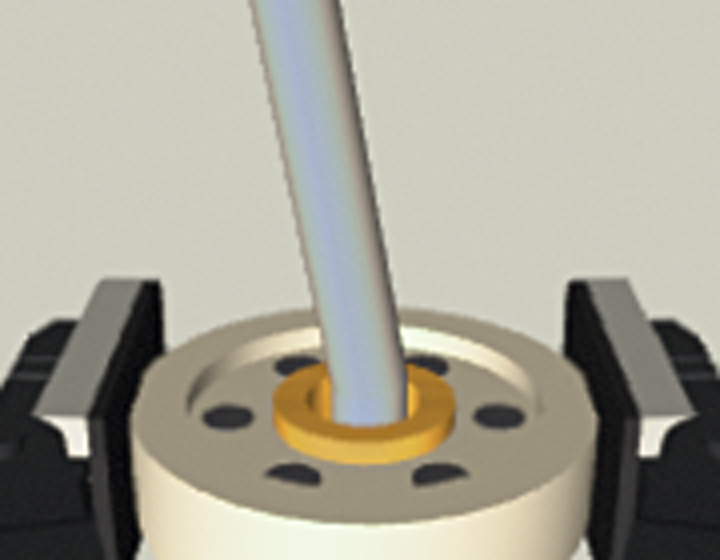

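The wheel is past the bend (the kink shows at the hub, near row 395). The arbor is centred in the bore within about 0.5 mm and there's no contact force.

Request:
{"method": "drive_tool", "body": {"deltas": [[[2.5, 0.2, 0.4], [0, 0, 0], 0.4], [[5, 0.2, 0.4], [0, 0, 0], 0.4], [[7.5, 0.2, 0.4], [0, 0, 0], 0.4], [[10, 0.2, 0.3], [0, 0, 0], 0.4], [[10, 0.2, 0.3], [0, 0, 0], 0.4]]}}

```text
clock: 9.45
tool_pos: [465.0, 127.8, 55.5]
eef_rot: [-0.351, 0.432, -0.559, 0.614]
contact_force: [-0.3, 0.1, -0.9]
width: 0.554
```

Request:
{"method": "drive_tool", "body": {"deltas": [[[2.5, 0, 0], [0, 0, 0], 0.4], [[5, 0, 0], [0, 0, 0], 0.4], [[7.5, 0, 0], [0, 0, 0], 0.4], [[10, 0, 0], [0, 0, 0], 0.4], [[10, 0, 0], [0, 0, 0], 0.4]]}}

```text
clock: 10.07
tool_pos: [461.2, 118.7, 56.9]
eef_rot: [-0.351, 0.432, -0.559, 0.614]
contact_force: [0.4, -0.4, -1.0]
width: 0.555
```

```bash
python3 plan.py "[115,110,105]"; python3 hub.py | tail -12 ; python3 -c "
import cv2,numpy as np; im=np.load('last.npz')['im']; cv2.imwrite('pics/w5.png',cv2.resize(im[180:320,180:360,::-1],None,fx=4,fy=4,interpolation=2))"
```

```text
115 shift [7.1, -0.0, -0.1] turn [0.0, -0.0, 0.0]
110 shift [12.6, -0.0, -0.1] turn [0.0, -0.0, 0.0]
105 shift [18.0, -0.0, -0.1] turn [0.0, -0.0, 0.0]
[461.19 118.65  56.91] [ 0.37 -0.4  -1.  ]
hub u 248 293 270.5 v 271 295
218 arbor u 232 279 tool z -2.33 top z 79.2
226 arbor u 261 280 tool z -1.8 top z 79.3
234 arbor u 262 281 tool z -1.41 top z 78.8
242 arbor u 262 281 tool z -1.41 top z 79.7
250 arbor u 262 281 tool z -1.41 top z 80.2
258 arbor u 262 280 tool z -1.61 top z 80.4
266 arbor u 244 305 tool z -0.12 top z 80.6
274 arbor u 244 305 tool z 0.98 top z 81.0
282 arbor u 242 308 tool z 1.48 top z 81.8
290 arbor u 241 309 tool z 2.85 top z 84.4
hub tool z [-10.87   7.07] pads/wheel grip centre tool z ~0
```

View pics/w5.png

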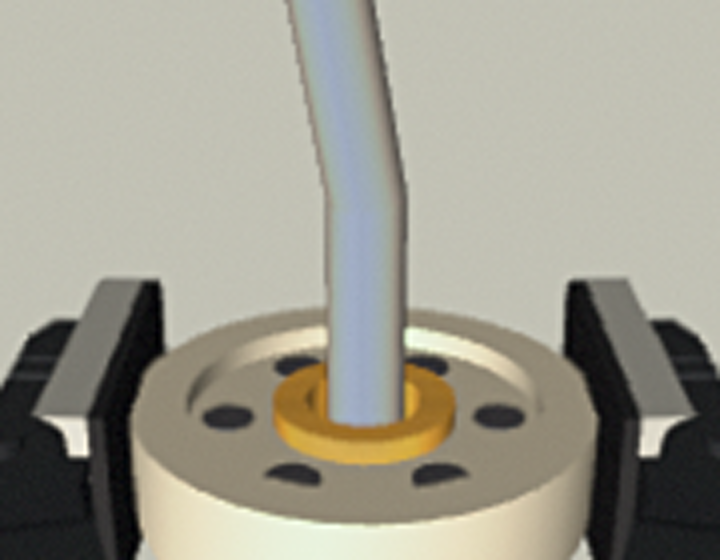

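The outer arbor runs straight up the image at column 367, against the hub centre at 364, so the wheel is parallel and centred. I'll continue to the tip.

Request:
{"method": "drive_tool", "body": {"deltas": [[[4, 0, 0.2], [0, 0, 0], 0.4], [[8, 0, 0.2], [0, 0, 0], 0.4], [[12, 0, 0.2], [0, 0, 0], 0.4], [[12, 0, 0.2], [0, 0, 0], 0.4]]}}

```text
clock: 10.62
tool_pos: [456.8, 107.5, 58.6]
eef_rot: [-0.351, 0.432, -0.56, 0.614]
contact_force: [0.1, 0.4, -2.2]
width: 0.552
```

Request:
{"method": "drive_tool", "body": {"deltas": [[[4, 0, 0], [0, 0, 0], 0.4], [[8, 0, 0], [0, 0, 0], 0.4], [[12, 0, 0], [0, 0, 0], 0.4], [[12, 0, 0], [0, 0, 0], 0.4]]}}

```text
clock: 11.12
tool_pos: [452.2, 96.5, 60.2]
eef_rot: [-0.351, 0.432, -0.559, 0.614]
contact_force: [1.1, 0.1, -1.5]
width: 0.556
```

```bash
python3 plan.py "[90,80,70,60,50]"; python3 hub.py | tail -12 | cut -c1-60
```

```text
90 shift [10.3, -0.1, -0.3] turn [-0.0, -0.0, 0.0]
80 shift [21.3, -0.1, -0.3] turn [-0.0, -0.0, 0.0]
70 shift [32.2, -0.1, -0.3] turn [-0.0, -0.0, 0.0]
60 shift [43.1, -0.1, -0.3] turn [-0.0, -0.0, 0.0]
50 shift [54.1, -0.1, -0.3] turn [-0.0, -0.0, 0.0]
[452.23  96.53  60.21] [ 1.13  0.09 -1.53]
hub u 248 293 270.5 v 271 295
218 arbor u 261 280 tool z -1.8 top z 81.2
226 arbor u 261 280 tool z -1.8 top z 82.4
234 arbor u 261 280 tool z -1.8 top z 82.8
242 arbor u 261 280 tool z -1.8 top z 82.8
250 arbor u 261 280 tool z -1.81 top z 83.5
258 arbor u 246 294 tool z -2.49 top z 83.9
266 arbor u 244 305 tool z -0.02 top z 83.6
274 arbor u 244 305 tool z 0.95 top z 85.1
282 arbor u 243 307 tool z 1.54 top z 85.2
290 arbor u 241 309 tool z 2.85 top z 87.6
hub tool z [-10.85   7.12] pads/wheel grip centre tool z ~0
```

Request:
{"method": "drive_tool", "body": {"deltas": [[[4, 0, 0], [0, 0, 0], 0.4], [[8, 0, 0], [0, 0, 0], 0.4], [[12, 0, 0], [0, 0, 0], 0.4], [[16, 0, 0], [0, 0, 0], 0.4], [[16, 0, 0], [0, 0, 0], 0.4]]}}

```text
clock: 11.8
tool_pos: [446.2, 81.9, 62.4]
eef_rot: [-0.351, 0.432, -0.559, 0.614]
contact_force: [0.1, 1.0, -1.1]
width: 0.549
```

Request:
{"method": "drive_tool", "body": {"deltas": [[[4, 0, 0], [0, 0, 0], 0.4], [[8, 0, 0], [0, 0, 0], 0.4], [[12, 0, 0], [0, 0, 0], 0.4], [[16, 0, 0], [0, 0, 0], 0.4], [[20, 0, 0], [0, 0, 0], 0.4], [[26, 0, 0], [0, 0, 0], 0.4], [[32, 0, 0], [0, 0, 0], 0.4], [[40, 0, 0], [0, 0, 0], 0.4], [[45, 0, 0], [0, 0, 0], 0.4], [[45, 0, 0], [0, 0, 0], 0.4]]}}

```text
clock: 13.05
tool_pos: [429.1, 40.6, 68.7]
eef_rot: [-0.351, 0.432, -0.56, 0.614]
contact_force: [-0.5, 0.3, -1.0]
width: 0.559
```

```bash
python3 - <<'E'
from h import *
s,im,d,c=grab('wrist'); np.savez('wrist6.npz',im=im,d=d); cv2.imwrite('pics/w6.png',im[:,:,::-1])
print(s['clock'],s['tool_pos'],s['contact_force'].round(2),s['qpos'].round(2))
g=Ro.from_matrix(pose(-176.5))
for p in ([440,30,120],[482.5,-179,110]): print(delta(s,p,pose(-176.5)))
E
```

```text
13.05 [429.13100247  40.60935774  68.65157523] [-0.54  0.34 -1.03] [ 0.01  0.01  2.1  -0.14  1.1   0.47]
(array([ 12.6, -50.1,  14.1]), array([-0.077,  1.115,  0.123]))
(array([186.3, -15.9, 133.4]), array([-0.077,  1.115,  0.123]))
```

View pics/w6.png

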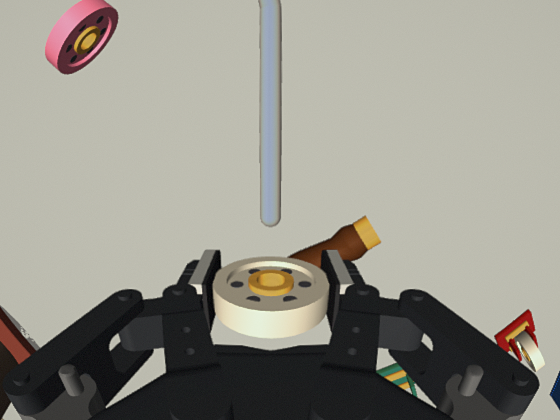

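The wheel is off: the arbor tip at (270,222) is well behind it. Next I'll lift, turn, and stop 58 mm short of the green cradle for a close look.

```bash
python3 - <<'E'
from h import *
s=status.get_obs()
print(delta(s,[429,20,125],toolT(s)[:3,:3]),delta(s,[425,-179,100],pose(-176.5)))
E
```

```text
(array([ 26.9, -53.2,   7.8]), array([0., 0., 0.])) (array([207. ,  -2.9,  80.3]), array([-0.077,  1.115,  0.123]))
```

Request:
{"method": "drive_tool", "body": {"deltas": [[[8, -16, 2], [0, 0, 0], 0.4], [[18, -35, 5], [0, 0, 0], 0.4], [[30, -53, 9], [-0.01, 0.12, 0.015], 0.4], [[55, -53, 19], [-0.02, 0.28, 0.03], 0.4], [[85, -48, 31], [-0.035, 0.45, 0.05], 0.4], [[115, -40, 43], [-0.046, 0.62, 0.07], 0.4], [[145, -30, 55], [-0.056, 0.8, 0.09], 0.4], [[175, -18, 67], [-0.066, 0.96, 0.107], 0.4], [[195, -9, 76], [-0.077, 1.115, 0.123], 0.4], [[207, -3, 80], [-0.077, 1.115, 0.123], 0.4], [[207, -3, 80], [-0.077, 1.115, 0.123], 0.4], [[207, -3, 80], [-0.077, 1.115, 0.123], 0.4]]}}

```text
clock: 14.6
tool_pos: [425.0, -178.0, 100.3]
eef_rot: [-0.022, 0.023, -0.707, 0.707]
contact_force: [0.1, -0.7, -1.6]
width: 0.554
```

```bash
python3 - <<'E'
from h import *
s,im,d,c=grab('wrist'); np.savez('wrist7.npz',im=im,d=d); cv2.imwrite('pics/w7.png',im[:,:,::-1])
print(s['clock'],s['tool_pos'],s['contact_force'].round(2),s['qpos'].round(2))
P=world('wrist',s,d,c); hsv=cv2.cvtColor(im,cv2.COLOR_RGB2HSV).astype(int); T=toolT(s); L=(P-T[:3,3])@T[:3,:3]
g=(hsv[...,0]>45)&(hsv[...,0]<95)&(hsv[...,1]>60)&(d>0)
g&=np.linalg.norm(P[...,:2]-[481,-179],axis=-1)<45
for n,lo,hi in(('base',4,12),('cheek',27,36),('all',3,40)):
    k=g&(P[...,2]>lo)&(P[...,2]<hi); 
    if k.sum()>10:
        r=cv2.minAreaRect(P[k][:,:2].astype(np.float32)); v,u=np.nonzero(k); print(n,k.sum(),r,'px',u.min(),u.max(),v.min(),v.max(),'z',np.median(P[k][:,2]))
k=g&(P[...,2]>27)&(P[...,2]<36); q=L[k]; h=np.histogram(q[:,0],bins=np.arange(-100,0,1.5)); print([(round(a,1),int(b)) for a,b in zip(h[1],h[0]) if b]); print('cheek tool z',np.percentile(q[:,2],[1,99]))
m=(hsv[...,0]>15)&(hsv[...,0]<30)&(hsv[...,1]>130)&(np.linalg.norm(L+[0,22,0],axis=-1)<20)
if m.sum(): print('hub L',np.percentile(L[m],[1,50,99],0).round(1).tolist())
E
```

```text
14.6 [ 425.03910244 -178.03453418  100.33724954] [ 0.09 -0.67 -1.63] [-0.57 -0.04  2.06 -0.    1.12  0.94]
base 2612 ((475.9504089355469, -180.60862731933594), (49.606346130371094, 43.219993591308594), 2.216827869415283) px 250 310 109 176 z 7.986895945401656
cheek 557 ((475.8787536621094, -180.94691467285156), (26.88075065612793, 29.768434524536133), 1.6163609027862549) px 258 305 125 165 z 31.791714338518915
all 3240 ((475.9504089355469, -180.60862731933594), (49.606346130371094, 43.219993591308594), 2.216827869415283) px 250 310 109 176 z 8.209836814050462
[(np.float64(-64.0), 119), (np.float64(-62.5), 93), (np.float64(-61.0), 37), (np.float64(-43.0), 15), (np.float64(-41.5), 112), (np.float64(-40.0), 103), (np.float64(-38.5), 78)]
cheek tool z [-8.45283227 20.43830632]
hub L [[-3.3, -32.3, -9.9], [-2.1, -21.6, -0.7], [3.5, -13.8, 8.1]]
```

View pics/w7.png

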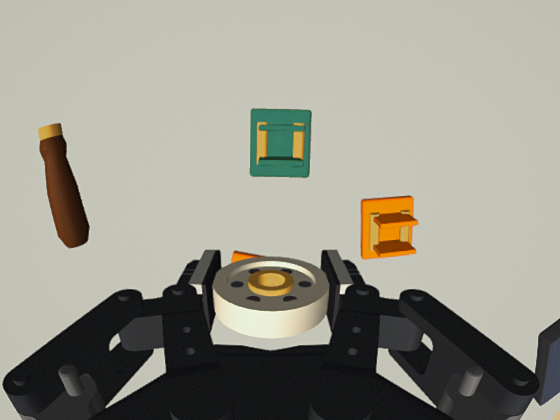

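```bash
cat > rim.py <<'E'
from h import *
import sys
s=status.get_obs(); z=np.load(sys.argv[1]); d=z['d']; c=optics.calibration('wrist'); P=world('wrist',s,d,c); T=toolT(s); L=(P-T[:3,3])@T[:3,:3]
for a in (-15,-10,10,15):   # top rim of held wheel
    k=(abs(L[...,2]-a)<2)&(L[...,1]<-38+abs(abs(a)-10)*.5)&(L[...,1]>-52)&(abs(L[...,0])<14); q=L[k]
    if len(q): print(a,len(q),np.percentile(q[:,0],[2,50,98]).round(1),'top',np.percentile(q[:,1],3).round(1))
k=(abs(L[...,0])<9)&(L[...,1]<-15)&(L[...,1]>-50)&(abs(L[...,2]+1)<30)
for y in (-22,-30): q=L[k&(abs(L[...,1]-y)<2)]; print(y,'x',np.percentile(q[:,0],[2,50,98]).round(1),'z',np.percentile(q[:,2],[1,99]).round(1))
E
python3 rim.py wrist7.npz; python3 -c "
from h import *
print(delta(status.get_obs(),[476,-181.5,70],pose(-177.8)))"
```

```text
-15 341 [-3.3  0.8  8.8] top -43.6
-10 375 [-3.3  1.2  8.9] top -45.8
10 359 [-3.2  1.5  9.2] top -45.1
15 300 [-3.2  1.1  8.9] top -42.3
-22 x [-8.7 -2.4  0.3] z [-24.6  23.2]
-30 x [-7.6 -1.1  7.5] z [-24.7  22.9]
(array([-50.6,  30.3,   6.8]), array([-0.   ,  0.025,  0.   ]))
```

Request:
{"method": "drive_tool", "body": {"deltas": [[[-12, 5, 2], [0, 0.012, 0], 0.4], [[-26, 20, 4], [0, 0.025, 0], 0.4], [[-40, 35, 6], [0, 0.025, 0], 0.4], [[-50, 45, 6.8], [0, 0.025, 0], 0.4], [[-53.3, 50, 6.8], [0, 0.025, 0], 0.4], [[-53.3, 50, 6.8], [0, 0.025, 0], 0.4], [[-53.3, 50, 6.8], [0, 0.025, 0], 0.4]]}}

```text
clock: 15.52
tool_pos: [478.5, -182.2, 50.3]
eef_rot: [-0.013, 0.013, -0.707, 0.707]
contact_force: [0.5, -0.8, -1.7]
width: 0.552
```

```bash
python3 - <<'E'
from h import *
s,im,d,c=grab('wrist'); np.savez('wrist8.npz',im=im,d=d)
s2,im2,d2,c2=grab('side')
cv2.imwrite('pics/w8.png',np.hstack([cv2.resize(im[140:340,170:370,::-1],(400,400),interpolation=2),cv2.resize(im2[140:230,310:400,::-1],(400,400),interpolation=2)]))
print(s['clock'],s['tool_pos'],s['contact_force'].round(2))
P=world('wrist',s,d,c); hsv=cv2.cvtColor(im,cv2.COLOR_RGB2HSV).astype(int); T=toolT(s); L=(P-T[:3,3])@T[:3,:3]
g=(hsv[...,0]>45)&(hsv[...,0]<95)&(hsv[...,1]>60)&(d>0)&(np.linalg.norm(P[...,:2]-[481,-179],axis=-1)<45)
for n,lo,hi in(('base',4,12),('cheek',29,36)):
    q=L[g&(P[...,2]>lo)&(P[...,2]<hi)]; 
    if len(q): print(n,len(q),'x',np.percentile(q[:,0],[1,50,99]).round(1),'z',np.percentile(q[:,2],[1,50,99]).round(1))
E
python3 rim.py wrist8.npz
```

```text
15.525 [ 478.53722999 -182.17437153   50.278464  ] [ 0.53 -0.78 -1.75]
base 2624 x [-22.6 -12.   16.3] z [-23.1  -1.8  19.7]
cheek 452 x [-11.6 -10.1  -7.7] z [-16.1  -1.7  12.6]
-15 343 [-3.2  0.8  8.6] top -43.6
-10 376 [-3.4  1.2  9. ] top -45.8
10 362 [-3.2  1.4  9.1] top -45.2
15 301 [-3.1  1.4  9.1] top -42.5
-22 x [-8.9 -2.4  0.2] z [-25.3  25.6]
-30 x [-8.6 -1.2  7.7] z [-24.8  23. ]
```

View pics/w8.png

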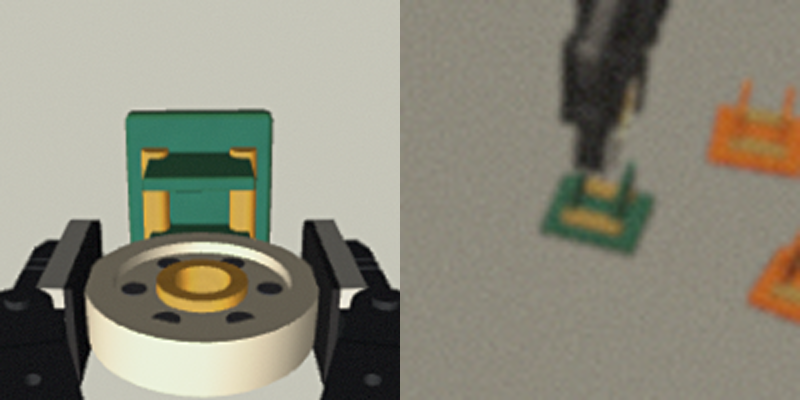

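The wheel is 0.9 mm off the slot centre along tool x and 0.85 mm along tool z, measured relative to it in the same camera. I'll correct both and lower.

Request:
{"method": "drive_tool", "body": {"deltas": [[[-0.9, 0, -0.9], [0, 0, 0], 0.4], [[-0.9, 8, -0.9], [0, 0, 0], 0.4], [[-0.9, 16, -0.9], [0, 0, 0], 0.4], [[-0.9, 22, -0.9], [0, 0, 0], 0.4], [[-0.9, 28, -0.9], [0, 0, 0], 0.4], [[-0.9, 32, -0.9], [0, 0, 0], 0.4], [[-0.9, 34, -0.9], [0, 0, 0], 0.4], [[-0.9, 34, -0.9], [0, 0, 0], 0.4]]}}

```text
clock: 16.62
tool_pos: [479.3, -181.3, 15.9]
eef_rot: [-0.013, 0.013, -0.707, 0.707]
contact_force: [-1.5, 0.2, -1.0]
width: 0.555
```

Request:
{"method": "drive_tool", "body": {"deltas": [[[0, 0.5, 0], [0, 0, 0], 0.4], [[0, 1, 0], [0, 0, 0], 0.4], [[0, 1.5, 0], [0, 0, 0], 0.4], [[0, 1.5, 0], [0, 0, 0], 0.4]]}}

```text
clock: 17.12
tool_pos: [479.3, -181.3, 14.5]
eef_rot: [-0.013, 0.013, -0.707, 0.707]
contact_force: [0.3, -0.3, -0.7]
width: 0.553
```

Request:
{"method": "drive_tool", "body": {"deltas": [[[0, 0.5, 0], [0, 0, 0], 0.4], [[0, 1, 0], [0, 0, 0], 0.4], [[0, 1, 0], [0, 0, 0], 0.4]]}}

```text
clock: 17.5
tool_pos: [479.3, -181.3, 13.4]
eef_rot: [-0.013, 0.013, -0.707, 0.707]
contact_force: [0.1, -0.7, -1.8]
width: 0.555
```

Request:
{"method": "drive_tool", "body": {"deltas": [[[0, 0.4, 0], [0, 0, 0], 0.4], [[0, 0.8, 0], [0, 0, 0], 0.4], [[0, 0.8, 0], [0, 0, 0], 0.4]]}}

```text
clock: 17.88
tool_pos: [479.4, -181.3, 12.7]
eef_rot: [-0.013, 0.013, -0.707, 0.707]
contact_force: [-1.4, 0.1, -1.4]
width: 0.554
```

Request:
{"method": "drive_tool", "body": {"deltas": [[[0, 0.4, 0], [0, 0, 0], 0.4], [[0, 0.8, 0], [0, 0, 0], 0.4], [[0, 0.8, 0], [0, 0, 0], 0.4]]}}

```text
clock: 18.25
tool_pos: [479.6, -181.5, 12.5]
eef_rot: [-0.013, 0.013, -0.707, 0.707]
contact_force: [-1.4, 0.5, 5.6]
width: 0.554
```

Request:
{"method": "drive_tool", "body": {"deltas": [[[0, 0.4, 0], [0, 0, 0], 0.4], [[0, 0.6, 0], [0, 0, 0], 0.4], [[0, 0.6, 0], [0, 0, 0], 0.4]]}}

```text
clock: 18.62
tool_pos: [479.7, -181.5, 12.3]
eef_rot: [-0.013, 0.013, -0.707, 0.707]
contact_force: [-3.8, 1.6, 9.3]
width: 0.553
```

```bash
python3 - <<'E'
from h import *
F=[]
for i in range(5):
    s=status.get_obs(); F.append(s['contact_force']); optics.grab_frame('side')
print(np.mean(F,0),s['tool_pos'],s['moment'].round(3))
s,im,d,c=grab('wrist'); np.savez('wrist9.npz',im=im,d=d); cv2.imwrite('pics/w9.png',cv2.resize(im[140:340,150:390,::-1],None,fx=2.5,fy=2.5,interpolation=2))
P=world('wrist',s,d,c); hsv=cv2.cvtColor(im,cv2.COLOR_RGB2HSV).astype(int); T=toolT(s); L=(P-T[:3,3])@T[:3,:3]
g=(hsv[...,0]>45)&(hsv[...,0]<95)&(hsv[...,1]>60)&(d>0)&(np.linalg.norm(P[...,:2]-[481,-179],axis=-1)<45)
q=L[g&(P[...,2]>29)&(P[...,2]<36)]; print('cheek',len(q),'x',np.percentile(q[:,0],[1,50,99]).round(1),'z',np.percentile(q[:,2],[1,50,99]).round(1))
E
python3 rim.py wrist9.npz
```

```text
[-3.56998854  1.33498156  9.90537348] [ 479.70685486 -181.51497397   12.38401785] [ 0.338  0.658 -0.049]
cheek 781 x [-10.6  -8.9  -6. ] z [-15.6  -1.1  13.5]
-15 341 [-3.4  0.7  8.7] top -43.7
-10 378 [-3.3  0.8  9. ] top -45.9
10 365 [-3.1  1.4  9. ] top -45.1
15 310 [-3.2  1.4  9. ] top -42.4
-22 x [-8.9 -2.6  0.2] z [-27.2  24.8]
-30 x [-8.2 -1.2  7.6] z [-24.8  23. ]
```

Contact shows at TCP z≈12.5, which is the expected seat height. Wheel and slot are centred to within 0.3 mm. I'll relax the load and release gently.

Request:
{"method": "drive_tool", "body": {"deltas": [[[0, -0.5, 0], [0, 0, 0], 0.4], [[0, -0.9, 0], [0, 0, 0], 0.4], [[0, -0.9, 0], [0, 0, 0], 0.4]], "force": 20}}

```text
clock: 19.3
tool_pos: [479.5, -181.5, 12.4]
eef_rot: [-0.013, 0.013, -0.707, 0.707]
contact_force: [-1.7, 0.6, 5.1]
width: 0.552
```

Request:
{"method": "drive_tool", "body": {"deltas": [[[0, 0, 0], [0, 0, 0], 0.56], [[0, 0, 0], [0, 0, 0], 0.6], [[0, 0, 0], [0, 0, 0], 0.65], [[0, 0, 0], [0, 0, 0], 0.7], [[0, 0, 0], [0, 0, 0], 0.7]]}}

```text
clock: 19.92
tool_pos: [479.3, -181.3, 12.1]
eef_rot: [-0.013, 0.013, -0.707, 0.707]
contact_force: [0.1, -0.1, -0.2]
width: 0.701
```

```bash
python3 - <<'E'
from h import *
s,im,d,c=grab('wrist'); np.savez('wrist9.npz',im=im,d=d); cv2.imwrite('pics/w10.png',cv2.resize(im[140:340,150:390,::-1],None,fx=2.5,fy=2.5,interpolation=2)); print(s['clock'],s['tool_pos'],s['contact_force'],s['width'])
E
python3 rim.py wrist9.npz
```

```text
19.925 [ 479.25119723 -181.25274994   12.11236145] [ 0.14194849 -0.05919607 -0.24847563] 0.7009181277846379
-15 347 [-3.6  0.4  8.7] top -43.8
-10 383 [-3.6  0.7  8.8] top -46.4
10 375 [-3.5  1.   9. ] top -45.8
15 319 [-3.4  0.6  8.8] top -43.0
-22 x [-8.7 -2.8  6.2] z [-30.9  29. ]
-30 x [-7.2 -1.7  7.5] z [-30.9  28.9]
```

View pics/w10.png

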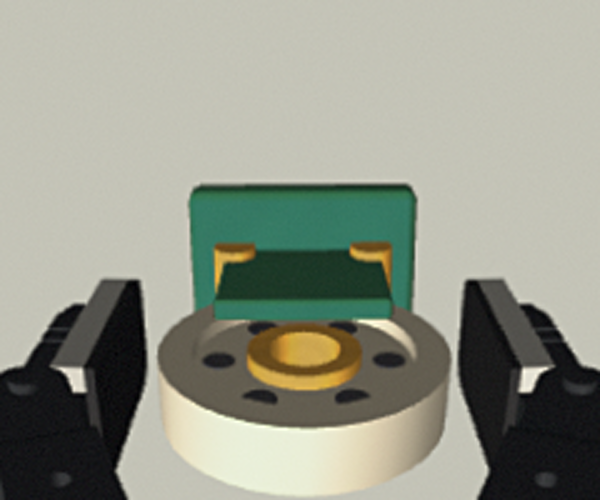

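The wheel stands upright in the slot and the pads are clear on both sides. I'll retreat straight up.

Request:
{"method": "drive_tool", "body": {"deltas": [[[0, -5, 0], [0, 0, 0], 0.75], [[0, -15, 0], [0, 0, 0], 0.8], [[0, -35, 0], [0, 0, 0], 0.8], [[0, -65, 0], [0, 0, 0], 0.8], [[0, -100, 0], [0, 0, 0], 0.8], [[0, -130, 0], [0, 0, 0], 0.8], [[0, -130, 0], [0, 0, 0], 0.8], [[0, -130, 0], [0, 0, 0], 0.8]]}}

```text
clock: 20.98
tool_pos: [479.1, -181.1, 142.0]
eef_rot: [-0.013, 0.013, -0.707, 0.707]
contact_force: [-0.7, -0.1, -0.7]
width: 0.808
```

```bash
python3 - <<'E'
from h import *
s,im,d,c=grab('wrist'); a=im[100:360,150:390,::-1]
s2,im2,d2,c2=grab('side'); b=im2[140:230,310:400,::-1]
cv2.imwrite('pics/w11.png',np.hstack([cv2.resize(a,(400,433),interpolation=2),cv2.resize(b,(400,433),interpolation=2)])); print(s['clock'],s['tool_pos'],s['contact_force'])
P=world('wrist',s,d,c); k=(np.linalg.norm(P[...,:2]-[478,-181],axis=-1)<30)&(P[...,2]>50)&(P[...,2]<75); q=P[k]; print(len(q),cv2.minAreaRect(q[:,:2].astype(np.float32)),np.percentile(q[:,2],98))
for n in('scene','side'):   # others unmoved?
    z=np.load(n+'0.npz')['im'].astype(int); n2=optics.grab_frame(n)[0].astype(int); D=(abs(n2-z).max(-1)>60).astype(np.uint8)
    _,_,st,_=cv2.connectedComponentsWithStats(D); print(n,[t.tolist() for t in st[1:] if t[4]>25])
E
```

```text
20.975 [ 479.06132735 -181.09529767  141.99313189] [-0.65239775 -0.13248014 -0.72930656]
856 ((476.5107421875, -180.6491241455078), (12.37381362915039, 37.673274993896484), 1.2756197452545166) 59.72399246096889
scene [[142, 0, 112, 72, 4289], [272, 0, 15, 31, 124], [332, 0, 44, 66, 1378], [387, 0, 16, 13, 175], [379, 20, 18, 48, 465], [277, 35, 8, 12, 44], [533, 43, 27, 42, 467], [170, 78, 40, 12, 324], [160, 90, 68, 76, 2382]]
side [[346, 0, 41, 48, 462], [381, 3, 10, 9, 29], [385, 5, 12, 48, 181], [352, 51, 38, 10, 132], [348, 61, 41, 85, 1732], [525, 159, 35, 124, 2463], [350, 174, 6, 12, 37], [554, 351, 6, 8, 26], [472, 353, 88, 67, 3757], [547, 403, 13, 17, 115]]
```

```bash
python3 -c "
from rig import ticket; print(ticket.job_done())"
```

```text
the job is handed in; nothing more can be done
None
```

The nickel flywheel is off the arbor and standing upright in the green cradle. It has been let go, the gripper has backed off, and the job was handed in at about 21 s of the 72 s allowed.

- **On the arbor:** I gripped the wheel front and back and centred the bore on the arbor by feel and wrist camera. I then slid it along, turning about 10° in yaw and 8° up at the bend. Readings between steps were close to the wheel's own weight. The most I saw was about 6.5 N just after the gripper closed, before I centred it.
- **In the cradle:** I lowered it until it touched the rollers. The push there peaked near 10 N, and I eased it to about 5 N before opening the gripper.
- **Last checks:** The wheel's top measures 59.7 mm, against 59 mm expected. It is 12.4 mm thick seen from above, so it stands upright, and it lines up with the cradle to about 1°. The force on the gripper is within noise of zero. Comparing the start and end pictures showed no change at the spare flywheel, sedan, frog or handle.
- **Disagreements:** The wrist camera read about 2 mm off sideways, and the cameras differed by up to 5 mm on the cradle's position. I worked from wheel-to-cradle offsets in one picture instead. The last picture could not be viewed because the 12-picture limit was reached, so the final check is by numbers only.

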